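Key a stuffing plate onto the pin of a meat grinder head

TASK

A steel stuffing plate is lying loose on top of the knife in the open mouth of a meat grinder head, with its rim notch turned away from the head's pin. Push the plate round with a fingertip until its notch stands over the pin, press it straight down until it sits fully home in the mouth, and take the hand away. Do not lift or tip the plate out of the head, and leave the other things on the bench as they are.

Things in the scene. Friction and masses are not known exactly. Their poses are not given: they have to be found in the camera images.
- head: Grinder head of bare aluminium, a round housing fixed to the bench, mouth upward, at any yaw (foot 210 mm across, body 188 mm). Origin: on its axis at bench height; z up, x points to the pin. A fixed stud, 18 mm in diameter, rises on the axis to 109 mm above the bench and centres the plate.
- pin (a point): The pin: a plain round steel dowel, 10 mm in diameter, lying radially through the head's rim, from 69 to 116 mm from the axis, so its outer end shows beyond the plate. This point is on its top line, 72 mm from the head's axis and 105 mm above the bench. Unless the notch is over it, it stops the plate after 1 mm.
- ledge (a point): Centre of the head's mouth at the height of its flat ledge (radius 73 to 81 mm), 100 mm above the bench, on which the plate sits when home. A low rim round the ledge (inner radius 81 mm, outer 94 mm) ends at 102 mm.
- knife (a joint): Slide of the four-armed steel knife on the stud, which carries the plate: 0 m at the start (top 106 mm above the bench), 0.006 m with the plate home. It never turns. It slides down stiffly: the plate's weight does not move it, a further push of about 5 to 12 N from above does (up to 20 N if the notch rubs on the pin), and it stays where it is left.
- plate: Stuffing plate of dark steel, loose: a flat disc 156 mm across, 12 mm thick, about 0.9 kg. Origin: centre of its underside; z up, x points to the notch. At the start it lies level on the knife, underside at 106 mm, top at 118 mm above the bench, turned 25 to 180 degrees off the pin, either way. Home: underside at 100 mm, top at 112 mm. It turns with some friction.
- hub (a point): Middle of the plate's top face. The hub has an outer radius of 18 mm and a 20 mm hole that fits loosely over the stud (1 mm clearance all round). With the plate home the stud's end is 3 mm below this point, so a shut fingertip can press the plate down on the middle of the hub.
- spoke (a point): Middle of the spoke in line with the notch, on the top face, 39 mm from the plate's centre. Three spokes, 12 mm wide, stand at 0, 120 and 240 degrees from the notch. Between them are three open windows from 18 to 60 mm radius, through the whole thickness: a shut fingertip fits in and can push a spoke's side. The knife's arms lie right under the plate.
- notch (a point): The notch: a 16 mm wide, 12 mm deep radial slot in the plate's outer edge, through its whole thickness, in line with one of the spokes. This point is in the middle of the slot, level with the plate's top face, 72 mm from its centre.
- stomper: Bystander: white plastic meat stomper standing upright, 52 mm across the foot, 165 mm tall. Origin: centre of its underside.
- horn: Bystander: steel stuffing horn, a slim cone standing on its wide end, 76 mm across the foot, 150 mm tall. Origin: centre of its underside.
- brush: Bystander: cleaning brush lying on the bench, its handle along its own x axis. Origin: underside of its middle.

How it is judged:
By the outcome, as a careful person would: the job done as asked, in the order asked, and still so for the second after the job is handed in, with the robot touching nothing.
It also fails if it takes over 72 s, if anything falls off the work surface, if the arm or the gripper's body presses on something with over 40 N, if the wrist force passes 120 N, or if a joint passes its speed limit or range.

ROBOT

A 7-joint arm with a two-finger parallel gripper is mounted at the origin on the work surface. World frame = base frame: x ahead of the robot, y to its left, z up, the work surface at z = 0. Lengths are in mm, angles in rad, forces in N, time in s.
With the tool pointing down it reaches from about 400 to 875 mm from the base axis. Payload 4.4 kg.
Tool frame: the origin (TCP) lies at the centre of the arm's flange, where the gripper is bolted on; the fingertips stand 173 mm ahead of it and the grasp point (between the pads) lies 155 mm ahead of it; z points along the fingers, y is the direction in which the jaws open and shut (so a half turn about z gives the same grasp; the last joint's range is limited). The gripper opens to 85 mm and grips with 20 to 120 N. Pads are 22 mm wide; open, the fingers measure 114 mm over their backs; the gripper's body (76 mm by 85 mm) begins 54 mm behind the grasp point. The pads swing forward as they close: fully open they stand 13 mm farther back than shut.
Start: joints at [-0.066, 0.628, 0.038, 1.517, -0.027, 0.996, -0.02], TCP at [650.012, 0.021, 404.713] pointing down, gripper open.
Joint ranges: [-3.06, 3.06], [-0.37, 2.12], [-1.25, 1.32], [0.18, 2.47], [-1.1, 4.24], [0.23, 1.98], [-2.94, 2.94]. Speed limits (rad/s): [2.57, 2.57, 3.14, 3.14, 3.14, 3.14, 3.14].

INTERFACE

Orientations are given as [roll, pitch, yaw] about the fixed x, y, z axes, in that order (R = Rz(yaw) Ry(pitch) Rx(roll)).
In Python, from cell import * gives the robot as it stands. The module is installed in compiled form; this text tells all that it offers.
- The arm moves only by the shell command python3 -m jog 'ROWS'. ROWS is JSON, one flat list of numbers, 5 for each row, row after row: the shift along the tool's x, y, z in mm, then the turn about the tool's z in degrees, then the finger opening in mm, from 0 to 85.4. A call has 1 to 20 rows; each row is the pose to reach, as a shift and turn from the pose commanded when the call began, along the tool's axes at that moment; what a row does not reach only later rows make up. A row lasts 1/12 s, in which the tool goes at most 41.7 mm and 7.16 degrees, less where a joint would pass 70% of its speed; a pose out of reach is approached as far as the arm can. A call with a gripper value outside its range is refused whole. The fingers move at their own pace and stop on an object; the grip force is fixed at half the most. Time passes only in rows, so rows that repeat a pose let the fingers close. It gives the time, the measured TCP pose, the force and the opening at its end, in the units of the state.
- read_state(): the state, without advancing time (a new reading comes with each control period).
- get_image(name): name is "scene" or "side" or "wrist"; returns (picture, depth): 420x560x3 uint8, blue, green, red; 420x560 float32, mm along the optical axis (not along the pixel's ray), 0 where there is no reading.
- camera_params(name): a dict with "K" (3x3 intrinsics, pixels), "T" (4x4, takes a point from camera to world coordinates). Camera axes: x right, y up, looking along -z (the intrinsics and any distortion apply to the point x, -y, -z); pixel columns grow to the right and rows downward; lengths in mm; the calibration is good to about 2 mm. A picture is of the moment at which its call begins: read the wrist's pose just before it. camera_params takes no time and is no camera call; for the wrist camera it gives the pose at the moment of the call.
- finish_job(): hands the job in, once; it reports no verdict.
The state is a dict: "clock": time; "qpos": joint angles; "qd": joint speeds; "tau": joint torques, N m; "eef_pos": TCP position; "tool_rot": TCP orientation; "force": force on the tool from outside, world axes, zero at the start; "torque": the same for the moment, N m; "width": finger opening in mm.
Only numpy, scipy, OpenCV 4.12 (cv2) and the standard library are available. Lean on these libraries where they do the work, as an engineer would, in place of code of your own. Each camera call takes 0.05 s, during which the arm holds its last target.

## Working session

There is one attempt and no reset: what is moved stays moved. The work goes in short steps, Python scripts to look and compute and a shell command to move; the robot and the scene stay as the last step left them, time stands still between calls to the robot, and variables do not carry over. Pictures are saved under pics/ and viewed, and the job is handed in when it is done.

```bash
mkdir -p pics; python3 - <<'E'
from cell import *
import cv2
s=read_state();print(s)
for n in ["scene","side","wrist"]:
    p=camera_params(n);im,d=get_image(n);cv2.imwrite(f"pics/{n}0.png",im);print(n,p["K"],p["T"]); 
    import numpy as np; np.save(f"{n}0.npy",d); np.savez(f"{n}0p.npz",**{k:v for k,v in p.items() if k in("K","T")}); print(p.keys())
E
```

```text
{'clock': 0.0, 'qpos': array([-0.06577917,  0.62928183,  0.03843321,  1.51843667, -0.02698899,
        0.99627595, -0.01999292]), 'qd': array([ 1.80731552e-04, -3.03277843e-04,  3.41004032e-04,  4.49771443e-04,
       -7.74849878e-04,  5.08986212e-05,  1.17470696e-03]), 'tau': array([-1.11932164e-03, -5.63405585e+01,  1.22606792e+00, -1.93450052e+01,
        1.09587883e-02,  1.05136272e-02, -8.84369996e-06]), 'eef_pos': array([6.49677567e+02, 2.07285016e-02, 4.03808329e+02]), 'tool_rot': array([-3.13970879e+00,  2.69393687e-05,  1.57079411e+00]), 'force': array([0.47012945, 0.09358693, 0.09310982]), 'torque': array([-0.01326504, -0.00209121, -0.01554764]), 'width': 85.70277813023688}
scene [[430.12808263   0.         287.43443931]
 [  0.         430.12808263 205.56419034]
 [  0.           0.           1.        ]] [[ 6.82342571e-01 -5.75420783e-01  4.50887502e-01  1.04569087e+03]
 [ 7.30850659e-01  5.50720309e-01 -4.03192827e-01 -4.59781716e+02]
 [-1.63073722e-02  6.04647058e-01  7.96326570e-01  9.98105676e+02]
 [ 0.00000000e+00  0.00000000e+00  0.00000000e+00  1.00000000e+00]]
dict_
[... 163 characters left out ...]
-01  4.66933484e-01 -5.54205519e-01 -1.35834815e+02]
 [-7.24663679e-01  4.37896951e-01 -5.32079706e-01 -6.78222374e+02]
 [-5.76092397e-03  7.68257367e-01  6.40115169e-01  9.15304222e+02]
 [ 0.00000000e+00  0.00000000e+00  0.00000000e+00  1.00000000e+00]]
dict_keys(['K', 'T'])
wrist [[304.39658182   0.         285.68053466]
 [  0.         304.39658182 213.10853599]
 [  0.           0.           1.        ]] [[ 9.99998122e-01 -1.10303268e-03  1.59327547e-03  6.48579015e+02]
 [ 5.37840762e-04  9.47872785e-01  3.18648544e-01  8.33364624e+01]
 [-1.86170221e-03 -3.18647089e-01  9.47871598e-01  3.73237541e+02]
 [ 0.00000000e+00  0.00000000e+00  0.00000000e+00  1.00000000e+00]]
dict_keys(['K', 'T'])
```

View pics/scene0.png

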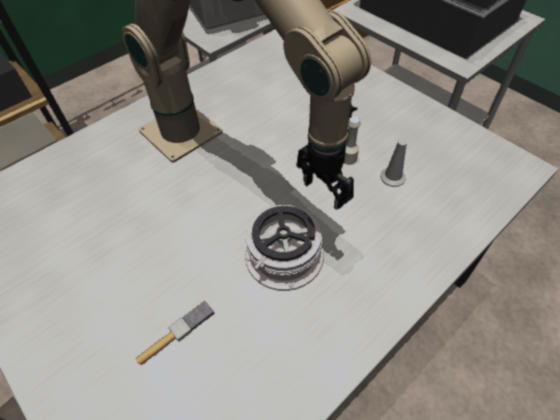

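View pics/side0.png

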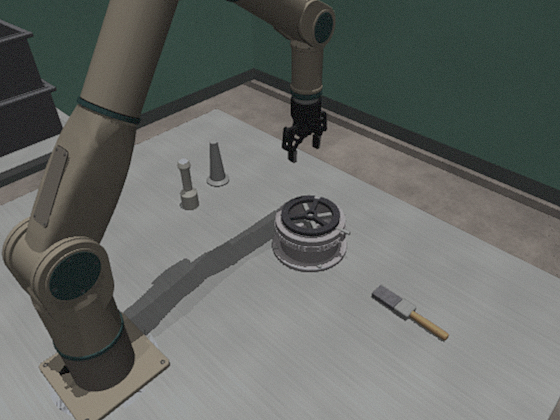

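View pics/wrist0.png

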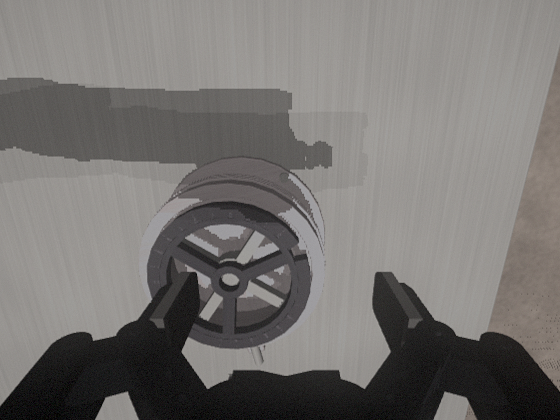

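```bash
python3 - <<'E'
import cv2
a=cv2.imread("pics/scene0.png")[195:295,235:335];b=cv2.imread("pics/side0.png")[180:280,260:360];c=cv2.imread("pics/wrist0.png")[150:370,130:340]
f=cv2.INTER_CUBIC
cv2.imwrite("pics/s0c.png",cv2.hconcat([cv2.resize(a,(400,400),interpolation=f),cv2.resize(b,(400,400),interpolation=f)]))
cv2.imwrite("pics/w0c.png",cv2.resize(c,None,fx=2.7,fy=2.7,interpolation=f))
E
```

```text
(no output)
```

View pics/s0c.png

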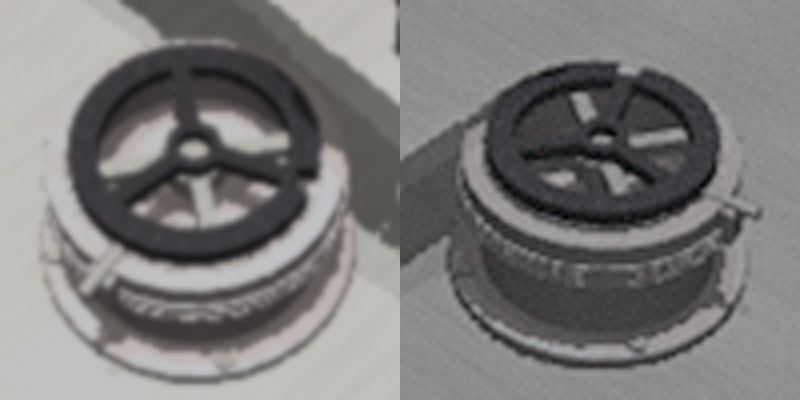

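View pics/w0c.png

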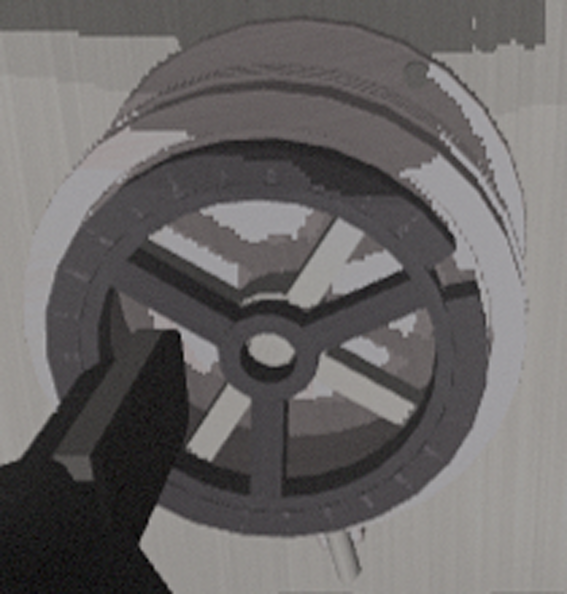

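```bash
cat > h.py <<'E'
import numpy as np,cv2
def ray(p,u,v,z):
    K,T=p["K"],p["T"]
    d=np.linalg.inv(K)@np.array([u,v,1.]); d=T[:3,:3]@np.array([d[0],-d[1],-d[2]])
    o=T[:3,3]; return o+d*(z-o[2])/d[2]
def proj(p,X):
    K,T=p["K"],p["T"]
    c=T[:3,:3].T@(np.array(X,float)-T[:3,3]); c=np.array([c[0],-c[1],-c[2]]); q=K@c; return q[:2]/q[2]
def rect(p,im,cx,cy,z,half=100,s=3):
    n=int(2*half*s)
    W=np.array([[cx-half,cy+half],[cx+half,cy+half],[cx+half,cy-half],[cx-half,cy-half]],float)
    src=np.float32([proj(p,[x,y,z]) for x,y in W]); dst=np.float32([[0,0],[n,0],[n,n],[0,n]])
    return cv2.warpPerspective(im,cv2.getPerspectiveTransform(src,dst),(n,n),flags=cv2.INTER_CUBIC)
E
python3 - <<'E'
from h import *
for n,hub in (("wrist",(230,279)),("scene",(283.5,233)),("side",(310,215))):
    p=dict(np.load(f"{n}0p.npz")); print(n,ray(p,*hub,118))
p=dict(np.load("wrist0p.npz"));c=ray(p,230,279,118)
im=cv2.imread("pics/wrist0.png")
for z in(118,105):
    cv2.imwrite(f"pics/rect{z}.png",rect(p,im,round(c[0]),round(c[1]),z))
print(round(c[0]),round(c[1]))
E
```

```text
wrist [595.04343173 -68.87526818 118.        ]
scene [602.41894699 -78.76420839 118.        ]
side [589.40028625 -77.37828738 118.        ]
595 -69
```

View pics/rect118.png

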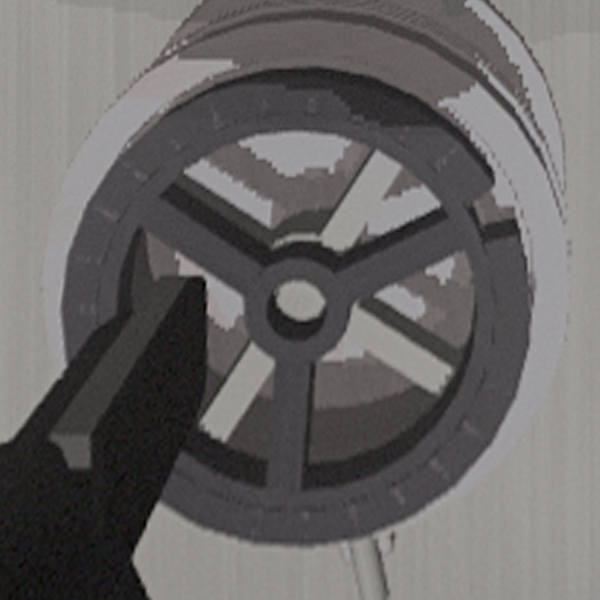

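View pics/rect105.png

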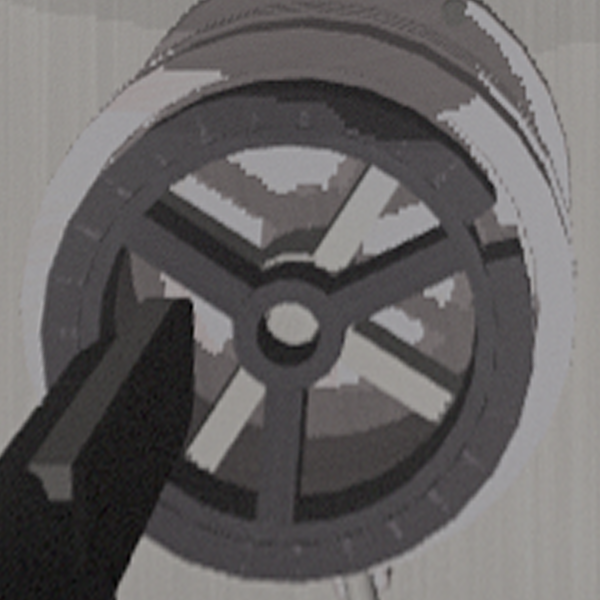

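```bash
python3 - <<'E'
from h import *
for n in("wrist","scene","side"):
    p=dict(np.load(f"{n}0p.npz"));d=np.load(f"{n}0.npy")
    v,u=np.mgrid[:420,:560]; K=p["K"]
    X=np.stack([(u-K[0,2])/K[0,0]*d,-(v-K[1,2])/K[1,1]*d,-d],-1)@p["T"][:3,:3].T+p["T"][:3,3]
    im=cv2.imread(f"pics/{n}0.png"); g=im.mean(-1)
    m=(d>0)&(abs(X[...,0]-597)<110)&(abs(X[...,1]+73)<110)
    b=m&(abs(X[...,2])<15); print(n,"bench z",np.median(X[b][:,2]))
    t=m&(X[...,2]>112)&(X[...,2]<124)&(np.hypot(X[...,0]-597,X[...,1]+73)<92)&(g<105)
    P=X[t]; print(len(P),np.median(P[:,2]),np.percentile(P[:,0],[0.5,99.5]),np.percentile(P[:,1],[.5,99.5]))
    (c,r)=cv2.minEnclosingCircle(P[:,:2].astype(np.float32)); print(c,r)
    h=m&(X[...,2]>20)&(X[...,2]<130); (c,r)=cv2.minEnclosingCircle(X[m&(X[...,2]>95)&(X[...,2]<108)][:,:2].astype(np.float32)); print("rim",c,r)
E
```

```text
wrist bench z 0.9077033065532873
9680 118.21021233152828 [517.81744672 669.53857662] [-147.86318908    4.58432372]
(593.7620239257812, -72.7162857055664) 78.57089233398438
rim (596.313232421875, -82.35665130615234) 103.61029815673828
scene bench z 1.5292725642058826
1494 117.18574063558998 [521.96835949 673.88256512] [-152.04407995    2.39356324]
(597.2736206054688, -74.29351043701172) 79.70054626464844
rim (596.4556274414062, -83.2271728515625) 102.096435546875
side bench z 3.839305074073252
1202 119.2729409249244 [516.39286571 669.73323225] [-149.33450637    3.40173839]
(595.4170532226562, -72.93887329101562) 81.2198715209961
rim (594.9579467773438, -81.0422592163086) 103.84607696533203
```

```bash
python3 - <<'E'
from h import *
p=dict(np.load("wrist0p.npz"));
for u,v in((254.4,350),(259.8,363.7),(257,357)):
    X=ray(p,u,v,104); d=X[:2]-[594.3,-72]; print(X,np.hypot(*d),np.degrees(np.arctan2(d[1],d[0])))
p2=dict(np.load("scene0p.npz"))
X=ray(p2,235+115/4,195+250/4,104);Y=ray(p2,235+92/4,195+288/4,104);print(X,Y,np.degrees(np.arctan2(*(Y-X)[1::-1])))
for Q in (X,Y): print(np.degrees(np.arctan2(Q[1]+75,Q[0]-598)))
p2=dict(np.load("side0p.npz"))
X=ray(p2,260+318/4,180+200/4,104);Y=ray(p2,260+358/4,180+213/4,104);print(X,Y,np.degrees(np.arctan2(*(Y-X)[1::-1])))
for Q in (X,Y): print(np.degrees(np.arctan2(Q[1]+74,Q[0]-593)))
E
```

```text
[ 613.81576543 -166.01754193  104.        ] 96.02168135352856 -78.27331596356785
[ 619.24847481 -185.06797803  104.        ] 115.78771114062184 -77.55705107470351
[ 616.39061653 -175.66629908  104.        ] 105.99385313691658 -77.97056770302737
[ 614.32616192 -154.56649186  104.        ] [ 624.39238246 -181.35992057  104.        ] -69.40893288540823
-78.40448681074798
-76.06398405044011
[ 609.10302272 -162.15288927  104.        ] [ 616.89127893 -188.63367375  104.        ] -73.61087749979951
-79.64783225894634
-78.22727366003906
```

```bash
python3 -m jog '[-20,-23,10,-7,0, -40,-46,20,-14,0, -60,-70,30,-21,0, -81,-93,40,-28,0, -81,-93,44,-35,0, -81,-93,44,-42,0, -81,-93,44,-49,0, -81,-93,44,-56,0, -81,-93,44,-63,0, -81,-93,44,-70,0, -81,-93,44,-70,0, -81,-93,44,-70,0, -81,-93,44,-70,0]'
cat > snap.py <<'E'
import sys
from cell import *
from h import *
tag=sys.argv[1]
s=read_state(); print(s["clock"],s["eef_pos"].round(2),np.degrees(s["tool_rot"]).round(2),s["force"].round(1),round(s["width"],1),s["qpos"].round(2))
for n in sys.argv[2:]:
    p=camera_params(n); im,d=get_image(n); cv2.imwrite(f"pics/{n}{tag}.png",im); np.save(f"{n}{tag}.npy",d); np.savez(f"{n}{tag}p.npz",K=p["K"],T=p["T"])
    cv2.imwrite(f"pics/{n}{tag}r.png",rect(p,im,594.4,-72,118))
    if n=="wrist": continue
    q=proj(p,[595,-73,130]).astype(int); c=im[q[1]-50:q[1]+70,q[0]-70:q[0]+70]; cv2.imwrite(f"pics/{n}{tag}c.png",cv2.resize(c,None,fx=5,fy=5,interpolation=cv2.INTER_CUBIC))
E
python3 snap.py 1 wrist side
```

```text
clock: 1.23
eef_pos: [556.9, -81.1, 360.6]
tool_rot: [-3.141, -0.0, 2.789]
force: [-0.1, 1.4, 0.2]
width: -0.3
1.2333 [556.93 -81.12 360.57] [-1.7999e+02 -2.0000e-02  1.5981e+02] [-0.1  1.4  0.2] -0.3 [ 0.3   0.57 -0.31  1.81  0.23  0.8   1.09]
```

View pics/wrist1.png

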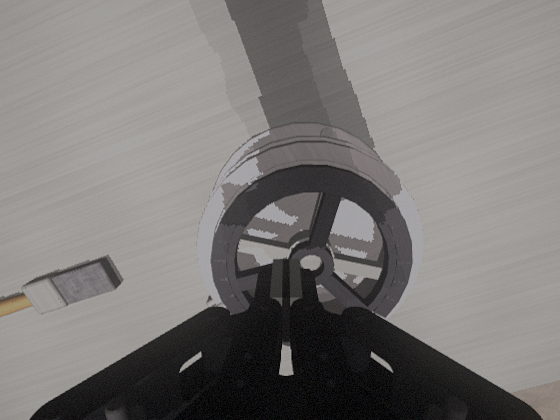

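View pics/wrist1r.png

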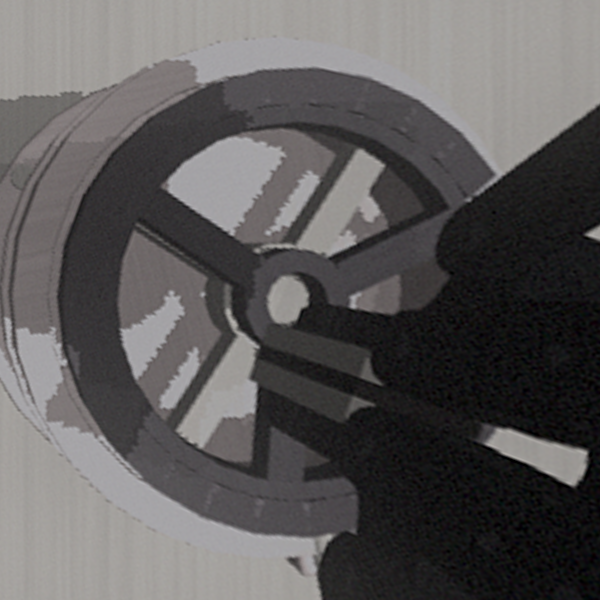

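View pics/side1c.png

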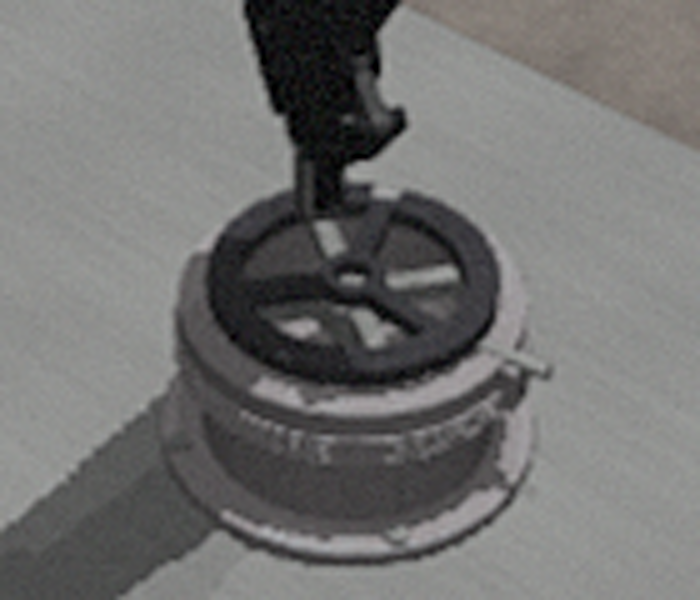

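```bash
python3 -m jog '[0,0,20,0,0, 0,0,40,0,0, 0,0,50,0,0, 0,0,56,0,0, 0,0,62,0,0, 0,0,66,0,0, 0,0,70,0,0]'; python3 -m jog '[0,0,3,0,0, 0,0,6,0,0, 0,0,8,0,0,0,0,8,0,0]'
python3 snap.py 2 side scene
```

```text
clock: 1.92
eef_pos: [557.3, -80.9, 290.9]
tool_rot: [3.141, 0.001, 2.792]
force: [0.1, 0.3, 0.5]
width: -0.2
clock: 2.25
eef_pos: [556.9, -81.0, 282.5]
tool_rot: [-3.142, -0.0, 2.792]
force: [-0.7, -0.3, 0.4]
width: -0.1
2.25 [556.94 -81.01 282.49] [-1.8000e+02 -2.0000e-02  1.5999e+02] [-0.7 -0.3  0.4] -0.1 [ 0.27  0.68 -0.27  1.87  0.28  0.63  1.05]
```

View pics/side2c.png

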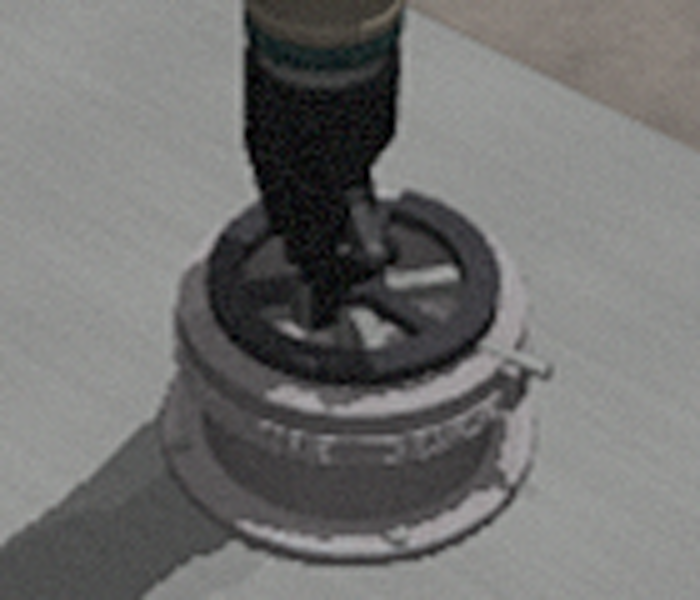

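View pics/scene2c.png

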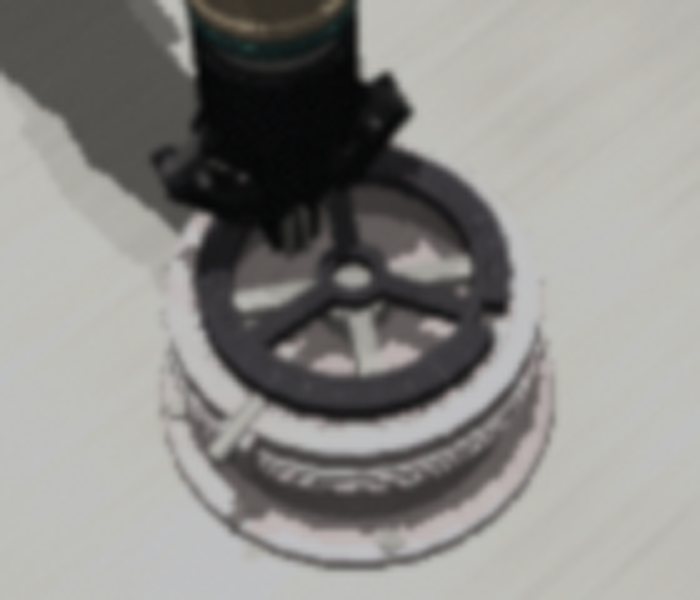

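```bash
cat > arc.py <<'E'
import sys; from h import *
# px py yaw(toolx deg) cx cy angles...
px,py,yaw,cx,cy,*ts=map(float,sys.argv[1:])
a=np.radians(yaw); X=np.array([np.cos(a),np.sin(a)]); Y=np.array([np.sin(a),-np.cos(a)])
d=np.array([cx-px,cy-py]); c=np.array([d@X,d@Y]); print("c",c)
for t in ts:
    r=np.radians(t);R=np.array([[np.cos(r),-np.sin(r)],[np.sin(r),np.cos(r)]]); print(t,(c-R@c).round(1))
E
python3 arc.py 557 -81 160 593.3 -72 $(seq 4 4 76)
```

```text
c [-31.03266084  20.87256479]
4.0 [1.4 2.2]
8.0 [2.6 4.5]
12.0 [3.7 6.9]
16.0 [4.6 9.4]
20.0 [ 5.3 11.9]
24.0 [ 5.8 14.4]
28.0 [ 6.2 17. ]
32.0 [ 6.3 19.6]
36.0 [ 6.3 22.2]
40.0 [ 6.2 24.8]
44.0 [ 5.8 27.4]
48.0 [ 5.2 30. ]
52.0 [ 4.5 32.5]
56.0 [ 3.6 34.9]
60.0 [ 2.6 37.3]
64.0 [ 1.3 39.6]
68.0 [-0.1 41.8]
72.0 [-1.6 43.9]
76.0 [-3.3 45.9]
```

```bash
python3 -m jog '[1.4,2.2,0,4,0, 2.6,4.5,0,8,0, 3.7,6.9,0,12,0, 4.6,9.4,0,16,0, 5.3,11.9,0,20,0, 5.8,14.4,0,24,0, 6.2,17,0,28,0, 6.3,19.6,0,32,0, 6.3,22.2,0,36,0, 6.2,24.8,0,40,0, 6.2,24.8,0,40,0]'
python3 snap.py 3 wrist scene
```

```text
clock: 3.27
eef_pos: [558.6, -57.6, 282.8]
tool_rot: [-3.137, 0.001, 2.09]
force: [-1.8, -5.3, 1.5]
width: -0.2
3.2667 [558.61 -57.62 282.79] [-1.7976e+02  8.0000e-02  1.1974e+02] [-1.8 -5.3  1.5] -0.2 [ 0.09  0.67 -0.06  1.87  0.07  0.6   0.5 ]
```

View pics/wrist3.png

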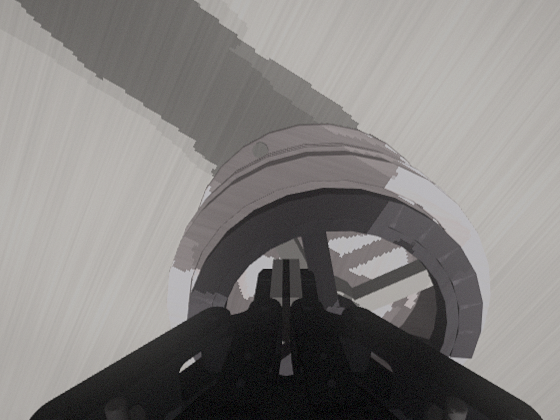

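View pics/scene3c.png

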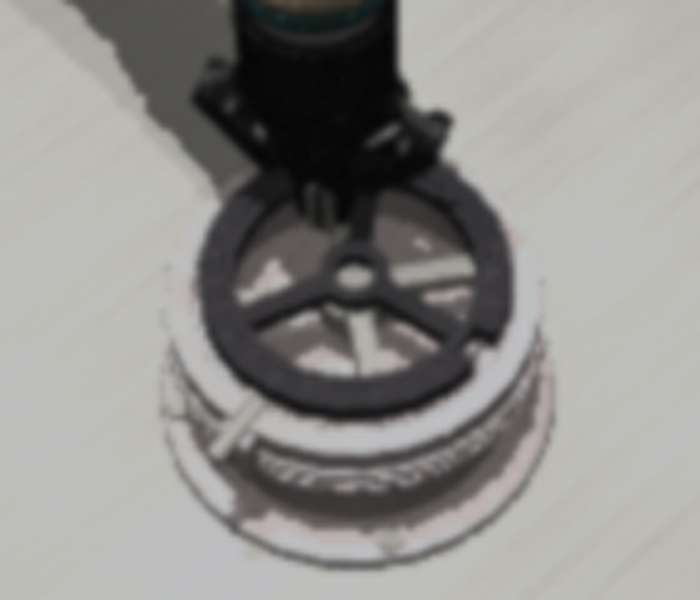

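```bash
cat > ang.py <<'E'
import sys; from h import *
n,tag,*uv=sys.argv[1:]
p=dict(np.load(f"{n}{tag}p.npz")); q=proj(p,[595,-73,130]).astype(int)
C=None
for i in range(0,len(uv),2):
    u=float(uv[i])/5+q[0]-70-.4; v=float(uv[i+1])/5+q[1]-50-.4
    X=ray(p,u,v,118)
    if C is None: C=X; print("C",C)
    else: d=X-C; print(np.hypot(*d[:2]).round(1),np.degrees(np.arctan2(d[1],d[0])).round(1))
E
echo scene2;python3 ang.py scene 2 351 276 495 312
echo scene3;python3 ang.py scene 3 353 276 482 347
python3 arc.py 558.6 -57.6 119.7 593.3 -72 $(seq 4 4 76)
```

```text
scene2
C [598.63792617 -77.61386696 118.        ]
73.3 29.7
scene3
C [599.31645855 -76.9027714  118.        ]
74.7 13.2
c [-29.7007096   23.00690873]
4.0 [1.5 2.1]
8.0 [2.9 4.4]
12.0 [4.1 6.7]
16.0 [5.2 9.1]
20.0 [ 6.1 11.5]
24.0 [ 6.8 14.1]
28.0 [ 7.3 16.6]
32.0 [ 7.7 19.2]
36.0 [ 7.9 21.9]
40.0 [ 7.8 24.5]
44.0 [ 7.6 27.1]
48.0 [ 7.3 29.7]
52.0 [ 6.7 32.2]
56.0 [ 6.  34.8]
60.0 [ 5.1 37.2]
64.0 [ 4.  39.6]
68.0 [ 2.8 41.9]
72.0 [ 1.4 44.1]
76.0 [-0.2 46.3]
```

```bash
python3 -m jog '[1.4,2.2,0,4,0, 2.6,4.5,0,8,0, 3.7,6.9,0,12,0, 4.6,9.4,0,16,0, 5.3,11.9,0,20,0, 5.8,14.4,0,24,0, 6.2,17,0,28,0, 6.3,19.6,0,32,0, 6.3,22.2,0,36,0, 6.2,24.8,0,40,0, 5.8,27.4,0,44,0, 5.2,30,0,48,0, 4.5,32.5,0,52,0, 3.6,34.9,0,56,0, 2.6,37.3,0,60,0, 1.3,39.6,0,64,0, -0.1,41.8,0,68,0, -0.1,41.8,0,68,0, -0.1,41.8,0,68,0]'
python3 snap.py 4 wrist scene side
```

```text
clock: 4.95
eef_pos: [592.2, -33.5, 282.1]
tool_rot: [-3.13, 0.005, 0.908]
force: [-12.0, 2.7, 6.3]
width: 0.1
4.95 [592.21 -33.55 282.05] [-179.36    0.28   52.03] [-12.    2.7   6.3] 0.1 [-0.16  0.72  0.27  1.79 -0.29  0.68 -0.38]
```

View pics/wrist4.png

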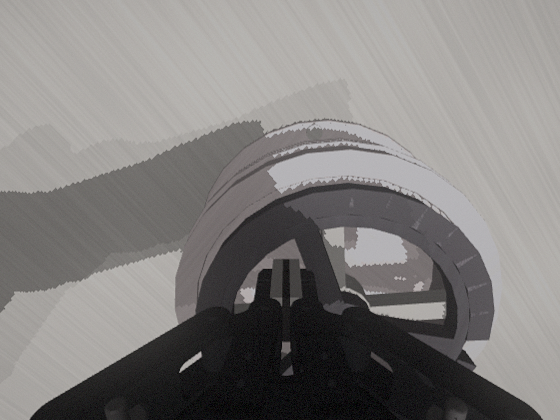

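View pics/scene4c.png

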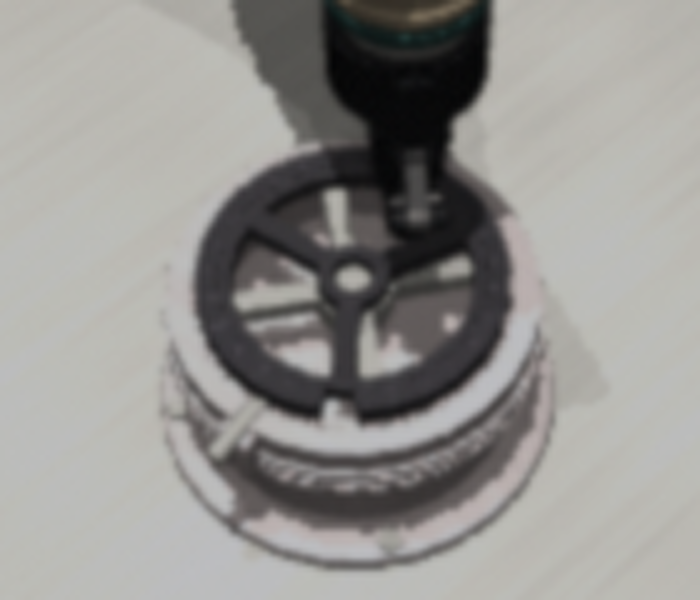

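View pics/side4c.png

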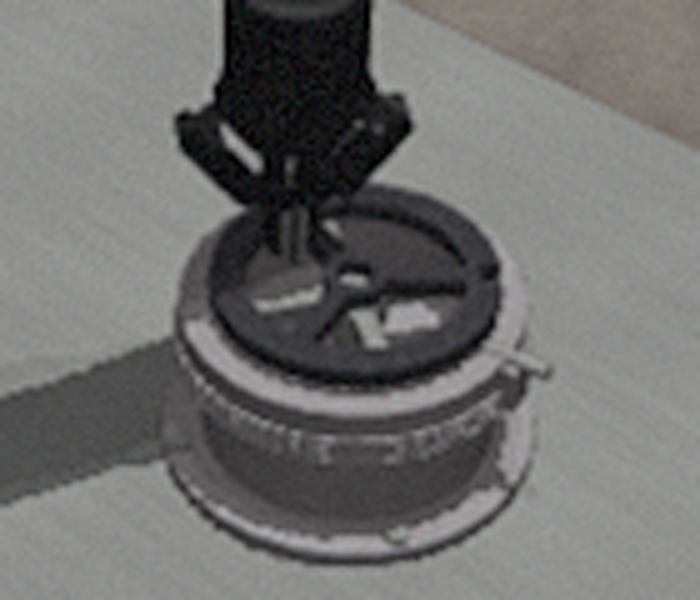

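```bash

echo scene4;python3 ang.py scene 4 352 276 339 397 345 385 385 160 430 235
echo pin; python3 ang.py scene 4 352 276 240 428
echo side4;python3 ang.py side 4 355 275 488 271; python3 ang.py side 4 355 275 528 362
python3 arc.py 592.2 -33.5 52 593.3 -72 $(seq 4 4 40)
```

```text
scene4
C [598.97719545 -77.25831594 118.        ]
68.7 -47.8
62.0 -45.7
72.8 123.9
45.6 78.9
pin
C [598.97719545 -77.25831594 118.        ]
99.4 -74.5
side4
C [594.82670415 -74.75803342 118.        ]
70.9 -44.2
C [594.82670415 -74.75803342 118.        ]
109.5 -85.6
c [-29.66118639  24.56977863]
4.0 [1.6 2.1]
8.0 [3.1 4.4]
12.0 [4.5 6.7]
16.0 [5.6 9.1]
20.0 [ 6.6 11.6]
24.0 [ 7.4 14.2]
28.0 [ 8.1 16.8]
32.0 [ 8.5 19.5]
36.0 [ 8.8 22.1]
40.0 [ 8.9 24.8]
```

View pics/wrist4r.png

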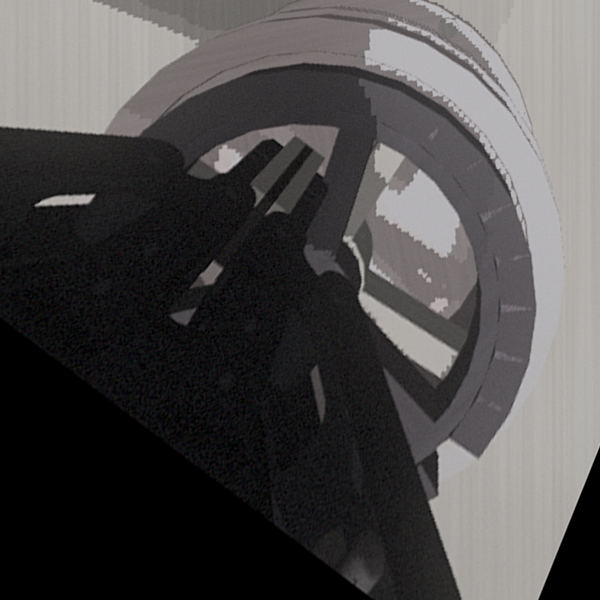

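```bash
python3 -m jog '[0.7,1.1,0,0,0, 1.4,2.2,0,1,0, 2,3.3,0,1,0, 2.6,4.5,0,2,0, 3.2,5.7,0,2,0, 3.7,6.9,0,3,0, 4.2,8.1,0,3,0, 4.6,9.4,0,4,0, 5,10.6,0,4,0, 5.3,11.9,0,5,0, 5.3,11.9,0,5,0, 5.3,11.9,0,5,0]'
python3 snap.py 5 wrist scene side
```

```text
clock: 6.1
eef_pos: [604.4, -36.5, 281.9]
tool_rot: [-3.129, 0.006, 0.821]
force: [-12.9, 2.9, 7.3]
width: -0.2
6.1 [604.42 -36.53 281.93] [-179.29    0.35   47.03] [-12.9   2.9   7.3] -0.2 [-0.17  0.74  0.3   1.75 -0.32  0.71 -0.45]
```

View pics/wrist5r.png

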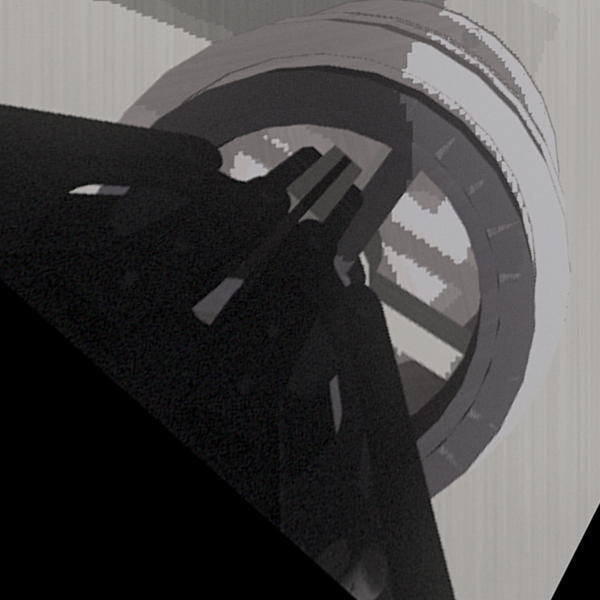

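View pics/scene5c.png

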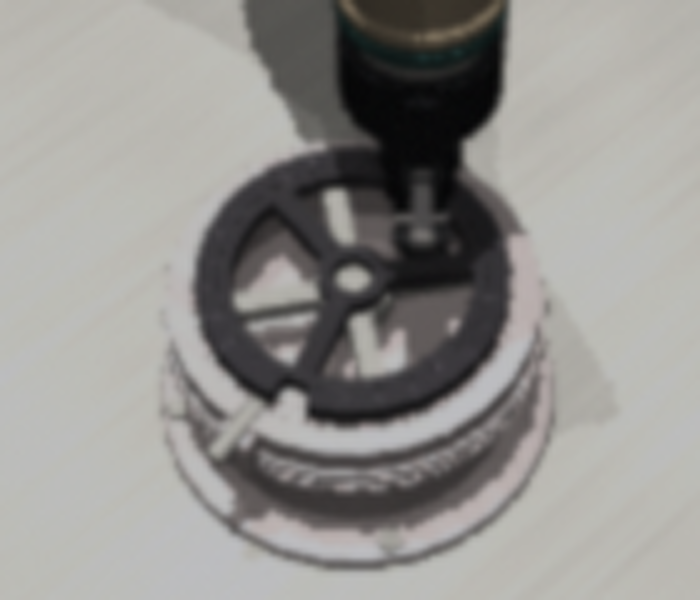

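View pics/side5c.png

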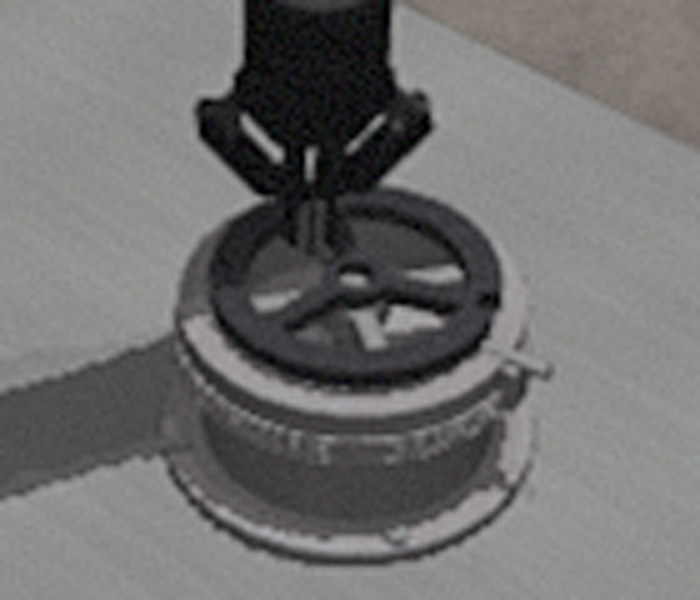

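```bash

echo scene5;python3 ang.py scene 5 352 276 293 398 310 365
echo side5;python3 ang.py side 5 355 275 488 299 420 290
python3 arc.py 604.4 -36.5 47 593.3 -72
```

```text
scene5
C [598.97719545 -77.25831594 118.        ]
74.1 -64.8
54.4 -64.3
side5
C [594.82670415 -74.75803342 118.        ]
71.7 -62.6
36.0 -66.8
c [-33.5332382   16.09291569]
```

```bash
python3 arc.py 608.6 -37.9 47 593.3 -72 2 4 6 8 10 12 14 16 18 20
```

```text
c [-35.37373613  12.06643244]
2.0 [0.4 1.2]
4.0 [0.8 2.5]
6.0 [1.1 3.8]
8.0 [1.3 5. ]
10.0 [1.6 6.3]
12.0 [1.7 7.6]
14.0 [1.9 8.9]
16.0 [ 2.  10.2]
18.0 [ 2.  11.5]
20.0 [ 2.  12.8]
```

```bash
python3 -m jog '[0.4,1.2,0,0,0, 0.8,2.5,0,1,0, 1.1,3.8,0,1,0, 1.3,5,0,2,0, 1.6,6.3,0,2,0, 1.7,7.6,0,3,0, 1.7,7.6,0,3,0, 1.7,7.6,0,3,0]'
python3 snap.py 6 wrist scene side
```

```text
clock: 6.92
eef_pos: [610.5, -39.7, 281.7]
tool_rot: [-3.127, 0.007, 0.769]
force: [-14.1, 3.8, 8.9]
width: -0.2
6.9167 [610.45 -39.69 281.7 ] [-179.14    0.42   44.05] [-14.1   3.8   8.9] -0.2 [-0.17  0.75  0.31  1.73 -0.33  0.73 -0.48]
```

View pics/scene6c.png

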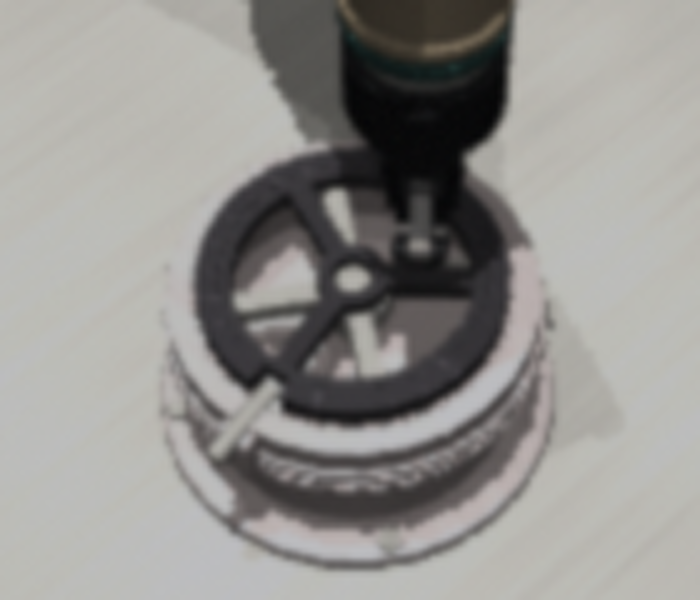

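View pics/side6c.png

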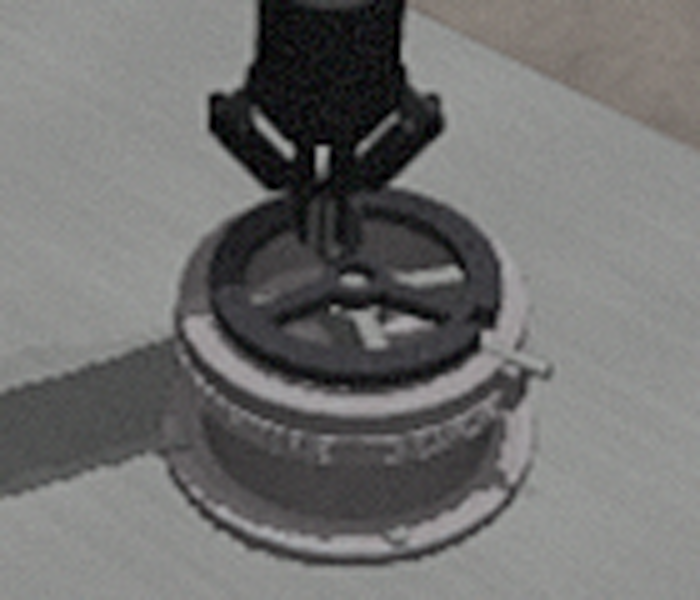

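```bash
python3 - <<'E'
from h import *
o=[]
for n in("scene","side"):
    p=dict(np.load(f"{n}6p.npz")); im=cv2.imread(f"pics/{n}6.png"); q=proj(p,[609,-143,112]).astype(int); print(n,q)
    c=cv2.resize(im[q[1]-20:q[1]+20,q[0]-20:q[0]+20],(400,400),interpolation=cv2.INTER_CUBIC); o.append(cv2.convertScaleAbs(c,alpha=1.4,beta=10))
cv2.imwrite("pics/n6.png",cv2.hconcat(o))
E
```

```text
scene [265 251]
side [333 224]
```

View pics/n6.png

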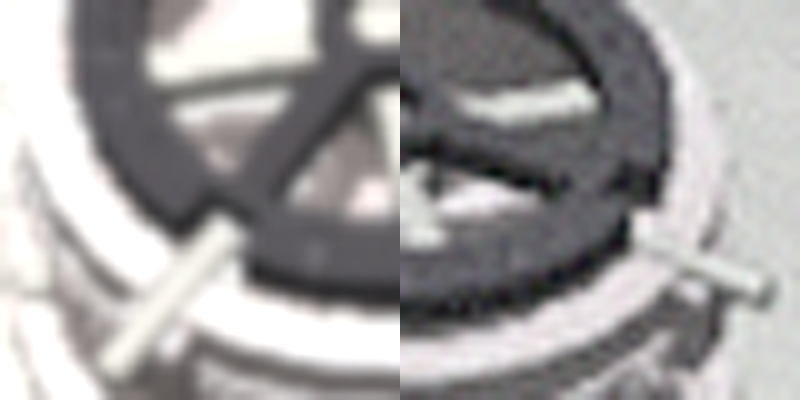

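```bash
cat > ov.py <<'E'
import sys; from h import *
# tag pinangle ztop plateangles...
tag,pa,zt,*As=sys.argv[1:]; pa=float(pa); zt=float(zt)
C0=np.array([593.5,-72.2])
rows=[]
for n,sh in(("scene",SH[0] if False else None),("side",None)):
    p=dict(np.load(f"{n}{tag}p.npz")); im=cv2.imread(f"pics/{n}{tag}.png")
    g=im.mean(-1)
    # image shift: maximise darkness on the plate ring (model at r 62-76, z top) minus outside
    th=np.radians(np.arange(0,360,2)); 
    def pts(r,z): return np.array([proj(p,[C0[0]+r*np.cos(t),C0[1]+r*np.sin(t),z]) for t in th])
    i,o=pts(75,zt),pts(81,zt)
    best=None
    sm=cv2.GaussianBlur(g.astype(np.float32),(0,0),.7)
    def samp(P,d): return cv2.remap(sm,(P[:,0]+d[0]).astype(np.float32)[None],(P[:,1]+d[1]).astype(np.float32)[None],1)[0]
    for dx in np.arange(-5,5.1,.25):
        for dy in np.arange(-5,5.1,.25):
            s=np.median(np.clip(samp(o,(dx,dy))-samp(i,(dx,dy)),-10,40).reshape(-1)) + np.mean(np.clip(samp(o,(dx,dy))-samp(i,(dx,dy)),-10,40))
            if best is None or s>best[0]: best=(s,dx,dy)
    d=np.array(best[1:]); print(n,best)
    line=[]
    for A in As:
        a=float(A); S=12; q=(proj(p,[609,-143,112])+d).astype(int); w=16
        c=cv2.resize(im[q[1]-w:q[1]+w,q[0]-w:q[0]+w],None,fx=S,fy=S,interpolation=cv2.INTER_CUBIC)
        c=cv2.convertScaleAbs(c,alpha=1.3)
        def L(ang,rs,y,z,col):
            t=np.radians(ang); P=[]
            for r in rs:
                X=[C0[0]+r*np.cos(t)-y*np.sin(t),C0[1]+r*np.sin(t)+y*np.cos(t),z]
                P.append((proj(p,X)+d-q+w+.5)*S)
            cv2.line(c,*[tuple(int(v) for v in x) for x in P],col,1,cv2.LINE_AA)
        for y in(-8,8): L(a,(66,77.6),y,zt,(0,0,255)); L(a,(66,77.6),y,zt-12,(0,160,255))
        L(a,(20,60),6,zt,(0,255,255));L(a,(20,60),-6,zt,(0,255,255))
        for y in(-5,5): L(pa,(69,116),y,100,(0,255,0))
        line.append(c)
    rows.append(cv2.hconcat(line))
cv2.imwrite(f"pics/ov{tag}.png",cv2.vconcat(rows)[:, :])
print(cv2.vconcat(rows).shape)
E
python3 ov.py 6 -78 118 -74 -78
```

```text
scene (np.float32(73.248825), np.float64(0.25), np.float64(3.5))
side (np.float32(64.51222), np.float64(0.5), np.float64(3.0))
(768, 768, 3)
```

View pics/ov6.png

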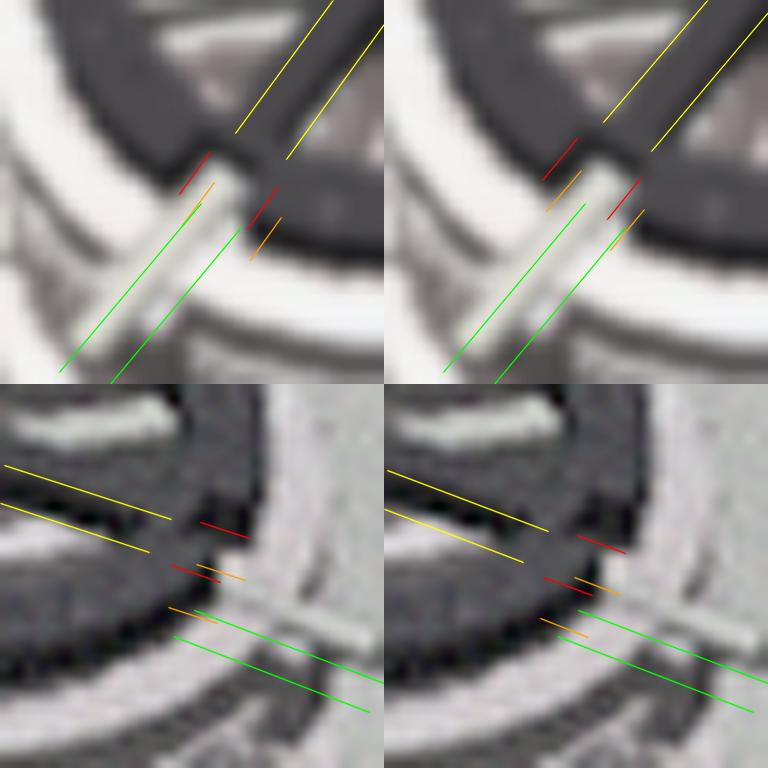

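```bash
python3 - <<'E'
s=open('ov.py').read()
s=s.replace("i,o=pts(75,zt),pts(81,zt)","i,o=pts(76,zt),pts(80.5,zt)\n    cc=proj(p,[C0[0],C0[1],zt]); k=(o[:,1]<cc[1]+4); i,o=i[k],o[k]")
open('ov.py','w').write(s)
E
python3 ov.py 6 -78 118 -74 -78
```

```text
scene (np.float32(70.24782), np.float64(0.25), np.float64(2.25))
side (np.float32(67.653854), np.float64(1.0), np.float64(-0.25))
(768, 768, 3)
```

View pics/ov6.png

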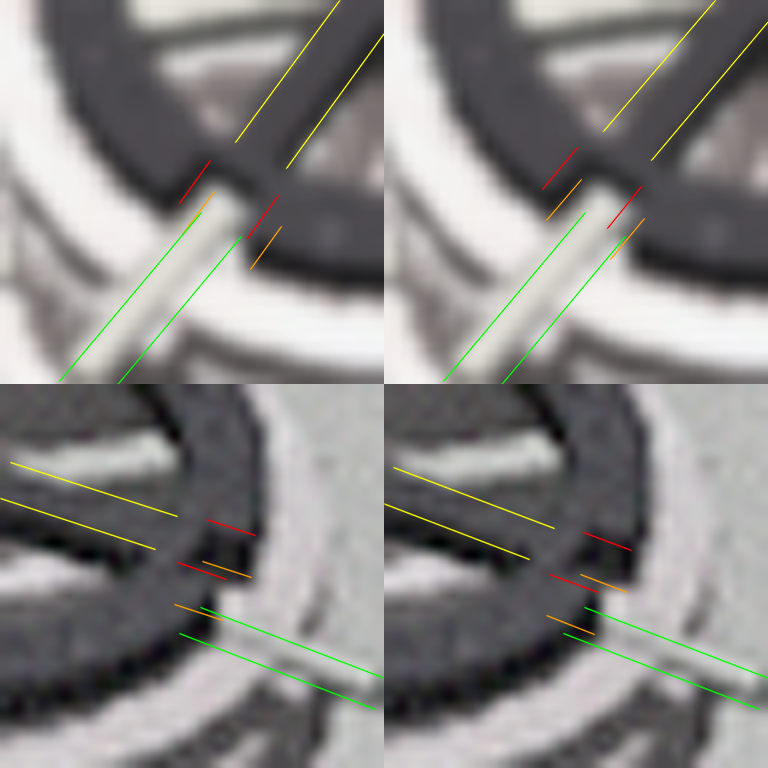

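```bash
python3 -m jog '[0.1,0.7,0,0,0, 0.2,1.4,0,0,0, 0.3,2.1,0,0,0, 0.4,2.9,0,0,0, 0.4,2.9,0,0,0, 0.4,2.9,0,0,0]'
python3 snap.py 7 scene side; python3 ov.py 7 -78 118 -76 -78
```

```text
clock: 7.57
eef_pos: [612.0, -40.8, 281.5]
tool_rot: [-3.124, 0.008, 0.769]
force: [-16.6, 6.3, 9.9]
width: -0.3
7.5667 [612.05 -40.81 281.52] [-178.98    0.46   44.07] [-16.6   6.3   9.9] -0.3 [-0.17  0.75  0.31  1.73 -0.33  0.73 -0.48]
scene (np.float32(69.881386), np.float64(0.25), np.float64(2.25))
side (np.float32(66.68327), np.float64(1.0), np.float64(0.0))
(768, 768, 3)
```

View pics/ov7.png

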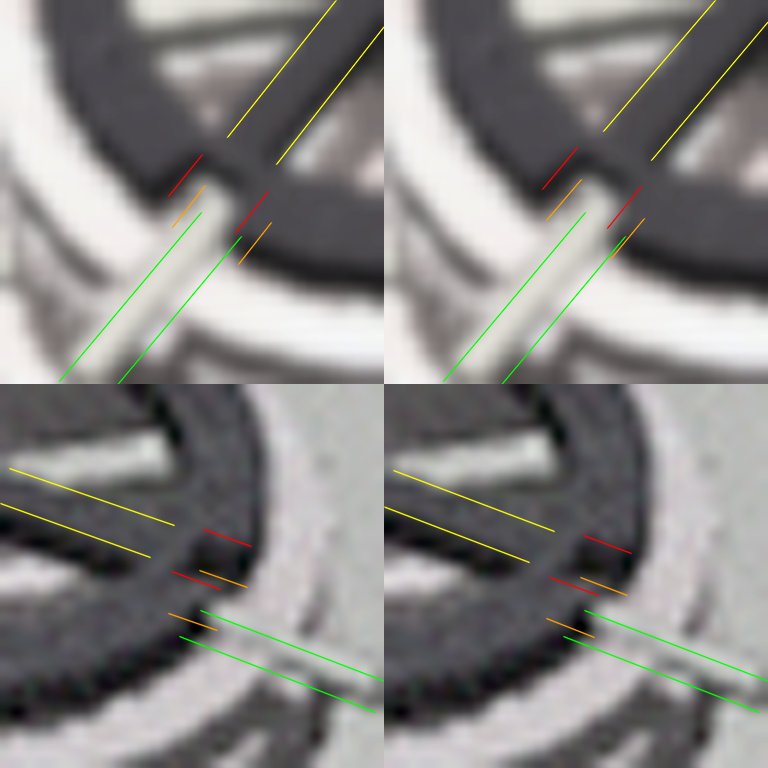

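```bash
python3 -m jog '[0.1,0.6,0,0,0, 0.1,1.2,0,0,0, 0.1,1.2,0,0,0, 0.1,1.2,0,0,0]'
python3 -m jog '[0,-3,0,0,0, 0,-6,0,0,0, 0,-6,-10,0,0, 0,-6,-40,0,0, 0,-6,-75,0,0, 0,-6,-95,0,0, 0,-6,-95,0,0]'
python3 snap.py 8 scene side wrist; python3 ov.py 8 -78 118 -76 -78
```

```text
clock: 8.0
eef_pos: [612.4, -41.1, 281.4]
tool_rot: [-3.122, 0.009, 0.769]
force: [-17.4, 6.8, 11.3]
width: 0.0
clock: 8.58
eef_pos: [616.5, -41.0, 384.0]
tool_rot: [3.133, -0.008, 0.768]
force: [0.4, -0.5, 0.3]
width: 0.1
8.5833 [616.55 -40.97 384.01] [179.49  -0.46  43.99] [ 0.4 -0.5  0.3] 0.1 [-0.21  0.63  0.37  1.65 -0.28  0.91 -0.53]
scene (np.float32(74.73439), np.float64(0.0), np.float64(2.25))
side (np.float32(77.22419), np.float64(0.75), np.float64(0.0))
(768, 768, 3)
```

View pics/ov8.png

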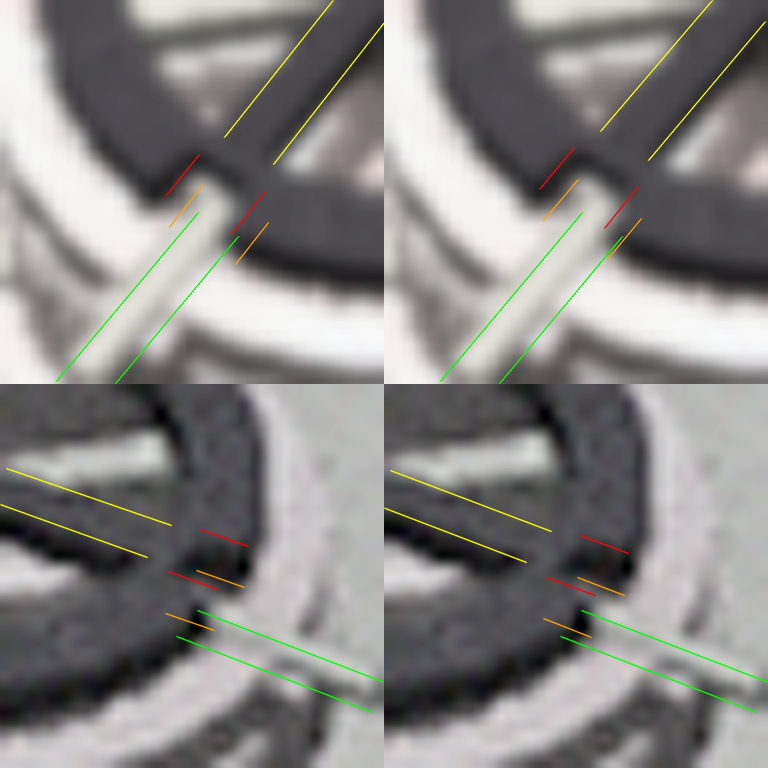

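View pics/wrist8r.png

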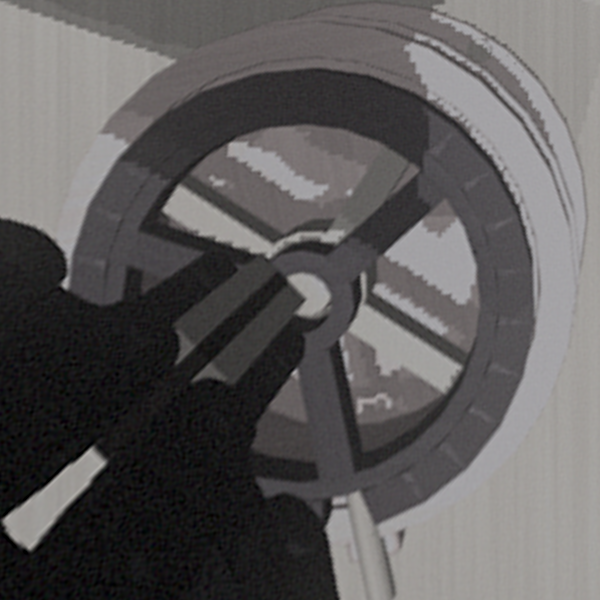

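```bash
python3 - <<'E'
from h import *
p=dict(np.load("wrist8p.npz")); im=cv2.imread("pics/wrist8.png")
C=np.array([594.4+8/3,-72+4/3]);C=np.array([594.4+3.5/3,-72+0/3])
out=[]
for a in(-77,-79,-81):
    S=8;q=proj(p,[610,-150,112]).astype(int);w=24
    print(q)
    c=cv2.convertScaleAbs(cv2.resize(im[q[1]-w:q[1]+w,q[0]-w:q[0]+w],None,fx=5.5,fy=5.5,interpolation=cv2.INTER_CUBIC),alpha=1.5);S=5.5
    out.append(c)
    def L(ang,rs,y,z,col):
        t=np.radians(ang)
        P=[(proj(p,[C[0]+r*np.cos(t)-y*np.sin(t),C[1]+r*np.sin(t)+y*np.cos(t),z])-q+w+.5)*S for r in rs]
        cv2.line(c,*[tuple(int(v) for v in x) for x in P],col,1,cv2.LINE_AA)
    for y in(-8,8): L(a,(66,77.6),y,118,(0,0,255))
    for y in(-6,6): L(a,(20,60),y,118,(0,255,255))
    for y in(-5,5): L(a,(69,116),y,100,(0,255,0))
cv2.imwrite("pics/ow8.png",cv2.hconcat(out)); print(out[0].shape)
E
```

```text
[369 299]
[369 299]
[369 299]
(264, 264, 3)
```

View pics/ow8.png

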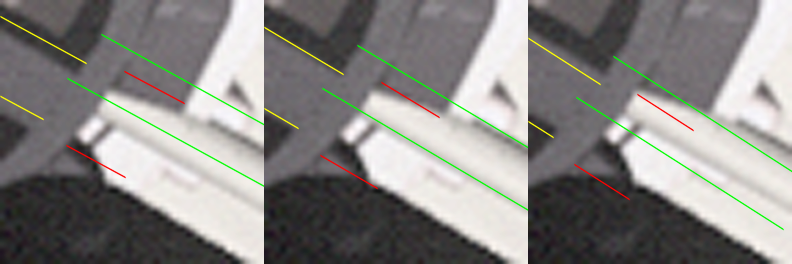

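```bash
python3 -m jog '[-13,2,0,0,0, -26,5,0,0,0, -38,7.3,0,0,0, -38,7.3,25,0,0, -38,7.3,50,0,0, -38,7.3,70,0,0, -38,7.3,80,0,0, -38,7.3,84,0,0, -38,7.3,84,0,0,-38,7.3,84,0,0,-38,7.3,84,0,0]'
python3 snap.py 9 scene side wrist
```

```text
clock: 9.65
eef_pos: [592.5, -72.1, 294.9]
tool_rot: [3.14, -0.001, 0.768]
force: [0.3, 0.4, 0.2]
width: 0.5
9.65 [592.5  -72.14 294.9 ] [ 1.799e+02 -8.000e-02  4.399e+01] [0.3 0.4 0.2] 0.5 [-0.13  0.71  0.32  1.78 -0.33  0.7  -0.43]
```

View pics/scene9c.png

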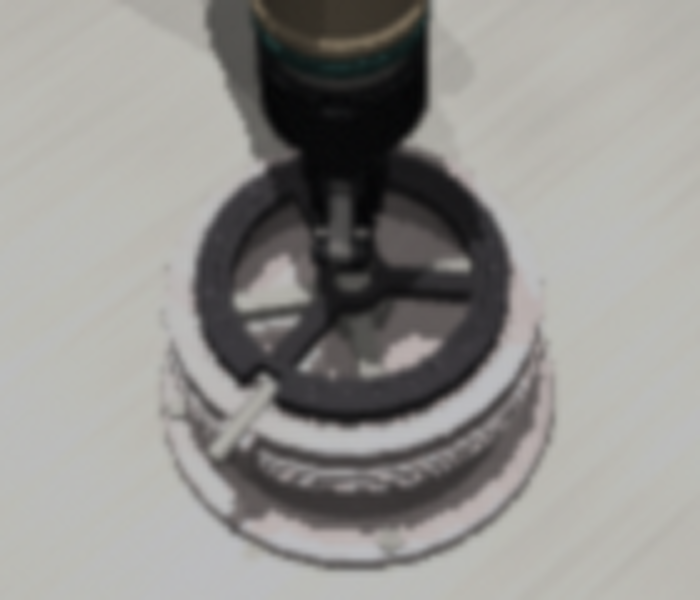

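View pics/side9c.png

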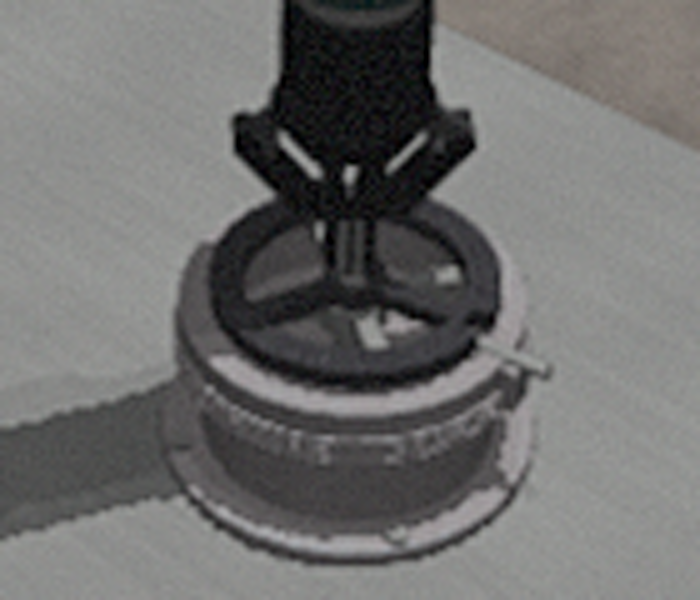

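View pics/wrist9.png

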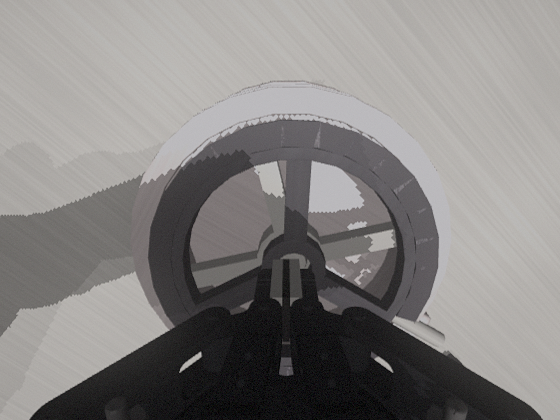

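```bash
python3 - <<'E'
from h import *
p=dict(np.load("wrist9p.npz")); im=cv2.imread("pics/wrist9.png")
for X in([592.5,-72.1,118],[594.3,-72.6,118],[592.5,-72.1,122]): print(proj(p,X))
c=cv2.resize(im[210:310,220:360],None,fx=5.5,fy=5.5,interpolation=cv2.INTER_CUBIC)
c=cv2.convertScaleAbs(c,alpha=1.8)
for X,col in(([592.5,-72.1],(0,0,255)),([594.3,-72.6],(0,255,0))):
    for r in(10,18,60,78):
        P=np.array([(proj(p,[X[0]+r*np.cos(t),X[1]+r*np.sin(t),118])-[220,210]+.5)*5.5 for t in np.linspace(0,6.29,90)]).astype(int); cv2.polylines(c,[P.reshape(-1,1,2)],False,col,1)
cv2.imwrite("pics/w9c.png",c)
E
```

```text
[288.74690438 271.37948979]
[291.73226736 269.8224947 ]
[288.8331195  275.15105904]
```

View pics/w9c.png

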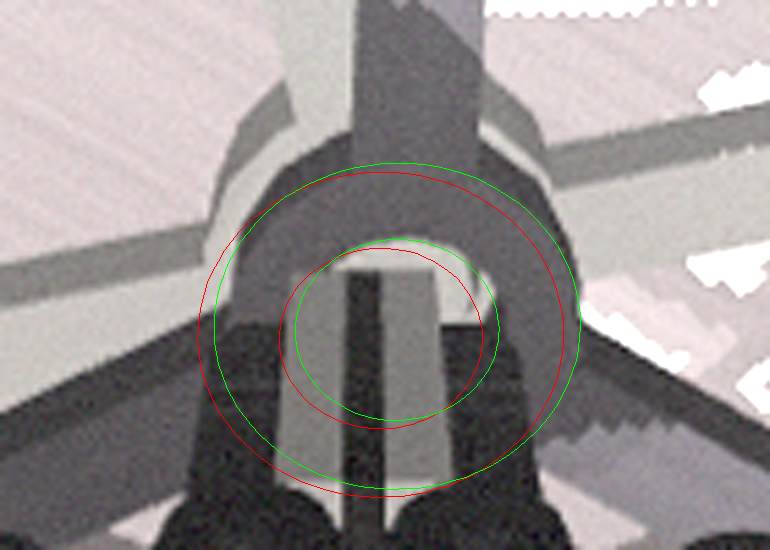

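```bash
python3 -m jog '[0.5,1.4,0,0,0, 1,2.8,0,0,0, 1,2.8,1,0,0, 1,2.8,2,0,0, 1,2.8,3,0,0, 1,2.8,4,0,0, 1,2.8,4.5,0,0, 1,2.8,5,0,0]'; python3 -m jog '[0,0,0.5,0,0, 0,0,1,0,0, 0,0,1,0,0]'
```

```text
clock: 10.47
eef_pos: [594.8, -73.2, 289.6]
tool_rot: [3.142, -0.001, 0.768]
force: [-2.3, 0.2, 9.9]
width: -0.4
clock: 10.72
eef_pos: [594.7, -73.2, 289.0]
tool_rot: [3.141, -0.001, 0.768]
force: [-3.9, -0.2, 10.1]
width: -0.0
```

```bash
python3 -m jog '[0,0,0.5,0,0, 0,0,1,0,0, 0,0,1.5,0,0, 0,0,2,0,0, 0,0,2,0,0]'; python3 -m jog '[0,0,0.5,0,0, 0,0,1,0,0, 0,0,1.5,0,0, 0,0,2,0,0, 0,0,2,0,0]'
python3 snap.py 10 scene side
```

```text
clock: 11.13
eef_pos: [594.7, -73.2, 287.3]
tool_rot: [3.141, -0.001, 0.768]
force: [-3.4, 1.7, 11.7]
width: 0.0
clock: 11.55
eef_pos: [594.7, -73.2, 285.4]
tool_rot: [3.141, -0.001, 0.768]
force: [-3.4, 0.7, 12.7]
width: 0.1
11.55 [594.73 -73.23 285.42] [ 1.7999e+02 -6.0000e-02  4.3990e+01] [-3.4  0.7 12.7] 0.1 [-0.12  0.73  0.31  1.78 -0.33  0.69 -0.42]
```

View pics/scene10c.png

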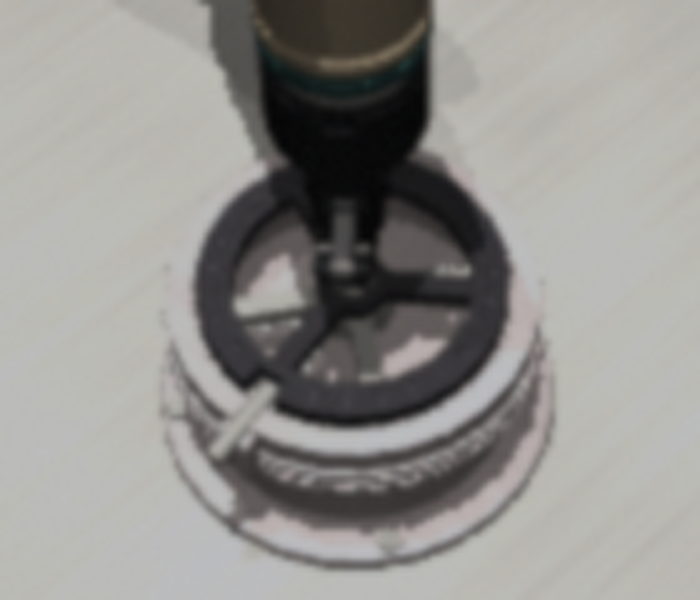

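View pics/side10c.png

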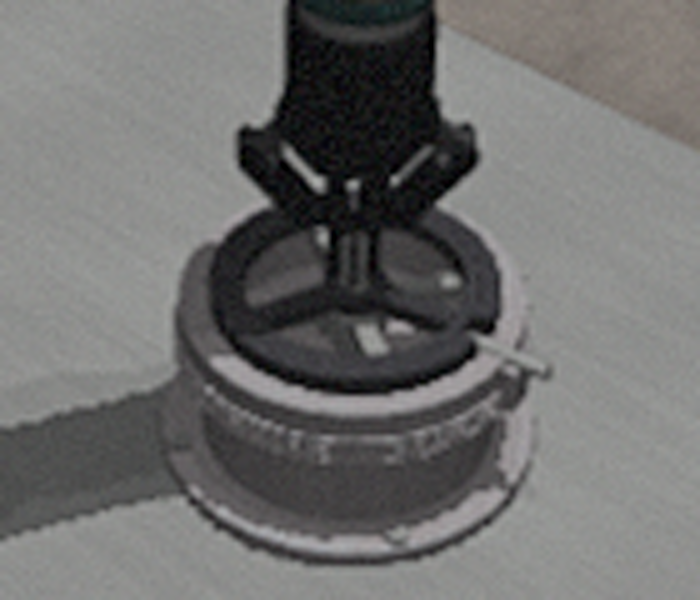

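```bash
python3 -m jog '[0,0,0.5,0,0, 0,0,1,0,0, 0,0,1,0,0]'; python3 -m jog '[0,0,0.5,0,0, 0,0,1,0,0, 0,0,1,0,0]'; python3 -m jog '[0,0,0.5,0,0, 0,0,1,0,0, 0,0,1,0,0]'
```

```text
clock: 11.9
eef_pos: [594.7, -73.2, 284.5]
tool_rot: [3.141, -0.001, 0.768]
force: [-4.2, 0.3, 13.9]
width: 0.2
clock: 12.15
eef_pos: [594.8, -73.3, 284.3]
tool_rot: [3.141, -0.002, 0.768]
force: [-5.2, 1.1, 19.4]
width: -0.3
clock: 12.4
eef_pos: [594.7, -73.3, 284.1]
tool_rot: [3.141, -0.002, 0.768]
force: [-7.3, 0.8, 26.1]
width: -0.0
```

```bash
python3 -m jog '[0,0,0.5,0,0, 0,0,1,0,0, 0,0,1.5,0,0, 0,0,2,0,0, 0,0,2,0,0]'; python3 -m jog '[0,0,-2,0,0, 0,0,-4,0,0, 0,0,-8,0,0, 0,0,-20,0,0, 0,0,-50,0,0, 0,0,-90,0,0, -40,0,-130,0,0, -80,0,-150,0,0, -120,0,-150,0,0, -160,0,-150,0,0, -200,0,-150,0,0, -200,0,-150,0,0]'
python3 snap.py 11 scene side wrist; python3 ov.py 11 -78 112 -76 -78;python3 - <<'E'
from h import *
for n in("wrist","scene","side"):
  for tag in("0","11"):
    p=dict(np.load(f"{n}{tag}p.npz"));d=np.load(f"{n}{tag}.npy")
    v,u=np.mgrid[:420,:560]; K=p["K"]
    X=np.stack([(u-K[0,2])/K[0,0]*d,-(v-K[1,2])/K[1,1]*d,-d],-1)@p["T"][:3,:3].T+p["T"][:3,3]
    r=np.hypot(X[...,0]-594.3,X[...,1]+72.6); a=np.degrees(np.arctan2(X[...,1]+72.6,X[...,0]-594.3))
    m=(d>0)&(r>64)&(r<74)&(X[...,2]>105)&(X[...,2]<125)
    k=m; 
    print(n,tag,[(q,np.round(np.median(X[k&(abs((a-q+180)%360-180)<30)][:,2]),1)) for q in(-135,-45,45,135) if (k&(abs((a-q+180)%360-180)<30)).sum()>20])
E
```

```text
clock: 12.82
eef_pos: [594.7, -73.5, 283.7]
tool_rot: [3.141, -0.003, 0.768]
force: [-11.0, 2.2, 37.6]
width: 0.0
clock: 13.82
eef_pos: [445.6, -217.0, 429.9]
tool_rot: [3.141, 0.003, 0.759]
force: [-0.1, -0.6, 0.7]
width: 0.1
13.8167 [ 445.59 -216.97  429.89] [179.97   0.18  43.5 ] [-0.1 -0.6  0.7] 0.1 [ 0.09  0.4   0.43  1.91 -0.21  0.87 -0.19]
scene (np.float32(80.0), np.float64(-1.0), np.float64(1.25))
side (np.float32(58.7823), np.float64(0.5), np.float64(0.25))
(768, 768, 3)
wrist 0 [(-135, np.float64(118.4)), (-45, np.float64(118.4)), (45, np.float64(118.2)), (135, np.float64(118.3))]
wrist 11 [(-135, np.float64(112.2))]
scene 0 [(-135, np.float64(117.1)), (-45, np.float64(117.5)), (45, np.float64(117.1)), (135, np.float64(117.3))]
scene 11 [(-135, np.float64(111.6)), (-45, np.float64(111.9)), (45, np.float64(111.4)), (135, np.float64(111.4))]
side 0 [(-135, np.float64(119.5)), (-45, np.float64(119.5)), (45, np.float64(119.5)), (135, np.float64(119.8))]
side 11 [(-135, np.float64(113.4)), (-45, np.float64(113.7)), (135, np.float64(114.0))]
```

View pics/ov11.png

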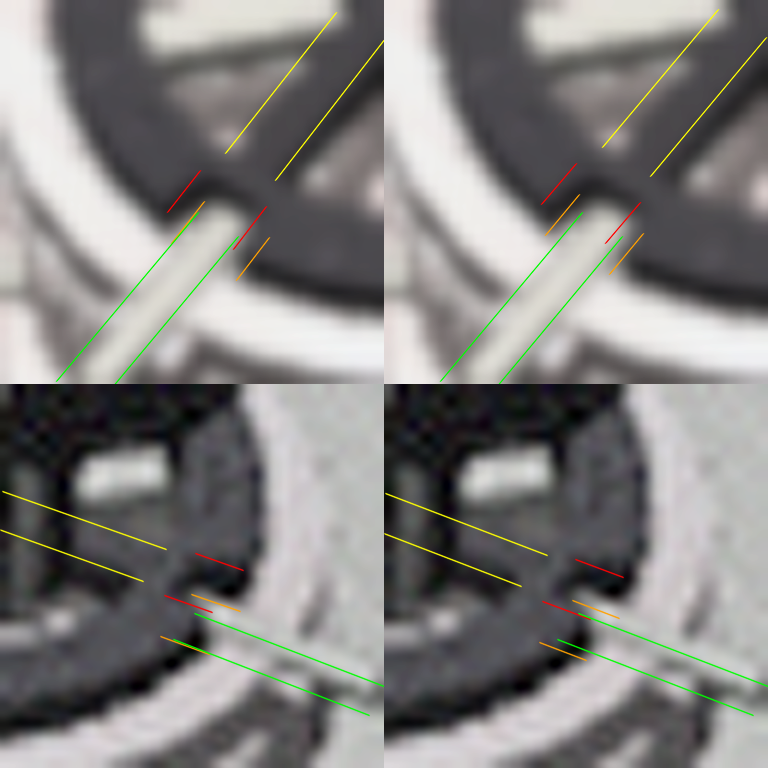

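View pics/scene11.png

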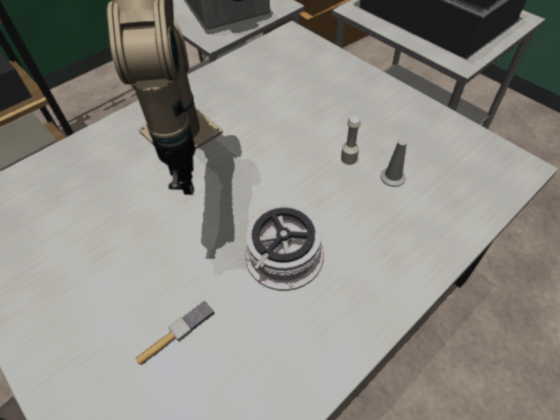

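View pics/side11c.png

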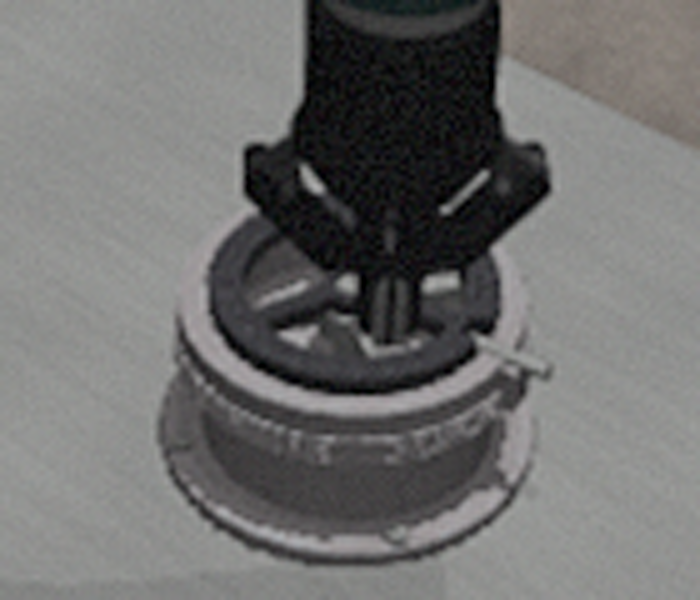

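```bash
python3 -m jog '[0,0,0,0,0, 0,0,0,0,0, 0,0,0,0,0]'; python3 -c "
from cell import *
print(finish_job())"
```

```text
clock: 14.22
eef_pos: [452.0, -210.8, 428.4]
tool_rot: [-3.141, -0.0, 0.771]
force: [-0.7, -0.3, -0.3]
width: -0.4
the job is handed in; nothing more can be done
None
```

The plate is home in the mouth with its notch over the pin, and the job was handed in at 14.2 s of the 72 s allowed.

**Turning:** I put the shut fingertip in a window and pushed the side of a spoke. That turned the plate about 103° clockwise, from about +25° to the pin at about −78°. The most side force was about 19 N.

**Pressing:** I lifted the finger clear, then pressed on the middle of the hub. The plate slid down at 10 to 14 N until it met a hard stop. I pressed up to about 38 N there, then raised the hand and moved it away.

**Last checks:**
- **Height:** The depth images show the plate's top about 6 mm lower than at the start. The wrist camera went from 118.4 to 112.2 mm but saw only one side of the rim. The scene camera saw drops of 5.5 to 5.9 mm on all four sides. The side camera saw 5.8 to 6.1 mm on the three sides it could see.
- **Notch:** The scene and side pictures show the pin lying in the notch.
- **Bystanders:** In the last scene picture the brush, horn and stomper stand where they were.
- **Hand:** The gripper was well clear and the force reading near zero.

**What disagreed:** The cameras gave absolute positions and heights that differed by about 1 to 5 mm. My readings of the plate's angle before pressing ranged from −76° to −81°. So I judged the fit by comparing views and by the plate sliding freely past the pin's 1 mm stop.

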